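Set up the punch guide for marking a brass bar

TASK

Get the punch guide ready for the next hammer blow: slide the brass bar under the blue guide plate until it is fully home against the stop, then swing the yellow latch shut across the bar's outer end. Then take the red-headed punch from the wooden rack and lower it, without letting it drop, through the hole in the guide plate until it stands on the bar. Leave the other punches in the rack and everything else on the bench where it is.

Things in the scene. Friction and masses are not known exactly. Their poses are not given: they have to be found in the camera images.
- guide: Punch guide, steel fixture fixed to the bench: base 200 x 160 x 12 mm; slotted block x 0 to 90, y -45 to 45 mm, its blue guide plate's top at z = 70. Origin: on the bench under the middle of the slot mouth; x points into the slot, z up. A rail 14 mm wide, level with the slot floor, leads to the mouth from x = -45. Bar home: its centre at x = 15, 50 mm sticking out over the rail.
- guide_mouth (a point): Middle of the slot floor at the mouth, 30 mm above the bench; x points into the slot. Slot 24.5 mm wide, 11 mm high, 80 mm deep from here to the stop; in its first 12 mm it flares out to 36 mm wide and 15 mm high.
- guide_hole (a point): Centre of the punch hole at the top face of the guide plate (x = 50 mm, z = 70 mm in the guide's frame). Hole 13.5 mm wide, vertical, 29 mm long, opening into the slot; its rim is chamfered.
- latch (a joint): Angle of the yellow latch arm about a vertical pivot at x = -57, y = 55 mm in the guide's frame. 0: the arm points along the guide's -x; grows counter-clockwise seen from above; at 1.57 it lies across the bar's outer end (along the guide's -y), shut. Limits -0.8 and 1.6; stays where left. Arm 8 mm thick, 27 to 38 mm above the bench.
- latch_pin (a point): Top centre of the upright black pin at the latch arm's end, 80 mm from the pivot. Pin 12 mm across, from 27 to 87 mm above the bench; grip or push it to swing the latch.
- bar: Brass bar 130 x 22 x 8 mm (along its x, y, z), loose, lying on the thin aluminium bench plate. Origin: centre of its underside. Both ends are alike, either may go in.
- bench_plate: Aluminium plate 180 x 130 x 3 mm fixed on the bench, the bar lies on it. Origin: centre of its underside.
- rack: Wooden rack 160 x 50 x 42 mm fixed on the bench, three square holes 14 mm wide and 32 mm deep along its x axis, 50 mm apart, a punch standing in each. Origin: centre of its underside.
- punch_red: The punch with the red head, loose, upright in the rack, 100 mm tall: steel shank 12 mm across and 60 mm long with a chamfered tip, then a red head 18 mm across from 60 to 96 mm. Origin: middle of its tip (lower end), z along the punch to its head. The rack holds its tip 10 mm above the bench.
- punch_green: The same punch with a green head; stays in the rack.
- punch_blue: The same punch with a blue head; stays in the rack.
- hammer: Hammer 240 mm long lying on the bench; leave alone. Origin: underside, its x along the handle.
- screwdriver: Green-handled screwdriver lying on the bench; leave alone.
- file: Flat file with wooden handle, 300 mm long, lying on the bench; leave alone.
- tin: Dark round jar with a steel lid, 64 mm wide, 45 mm tall; leave alone. Origin: centre of its underside.
- bur_dish: Open glass dish with burs, 90 mm wide, 28 mm tall; leave alone. Origin: centre of its underside.
- jade_ring: Green finger ring, 26 mm wide, 7 mm high, lying flat; leave alone.
There are look-alikes about, which are no part of the job. Of the things like the bar, leave any that is black or green; of the rest the larger one is meant.

How it is judged:
By the outcome, as a careful person would: the job done as asked, in the order asked, and still so for the second after the job is handed in, with the robot touching nothing.
It also fails if it takes over 72 s, if anything falls off the work surface, if the arm or the gripper's body presses on something with over 40 N, if the wrist force passes 120 N, or if a joint passes its speed limit or range.

ROBOT

A 7-joint arm with a two-finger parallel gripper is mounted at the origin on the work surface. World frame = base frame: x ahead of the robot, y to its left, z up, the work surface at z = 0. Lengths are in m, angles in rad, forces in N, time in s.
With the tool pointing down it reaches from about 0.425 to 0.95 m from the base axis. Payload 4.7 kg.
Tool frame: the origin (TCP) lies between the finger pads; the fingertips stand 25 mm ahead of it and the grasp point (between the pads) lies 6 mm ahead of it; z points along the fingers, y is the line along which they close (so a half turn about z gives the same grasp; the last joint's range is limited). The gripper opens to 85 mm and grips with 20 to 120 N. Pads are 22 mm wide; open, the fingers measure 114 mm over their backs; the gripper's body (76 mm by 85 mm) begins 54 mm behind the grasp point. The pads swing forward as they close: fully open they stand 13 mm farther back than shut.
Start: joints at [1.218, 0.469, -0.049, 1.532, 0.024, 1.141, -0.082], TCP at [0.215, -0.64, 0.256] pointing down, gripper open.
Joint ranges: [-2.59, 2.59], [-0.33, 1.99], [-1.39, 1.29], [0.1, 2.45], [-1.04, 4.18], [0.21, 1.99], [-2.66, 2.66]. Speed limits (rad/s): [2.57, 2.57, 3.14, 3.14, 3.14, 3.14, 3.14].

INTERFACE

Orientations are given as a 3x3 rotation matrix whose columns are the frame's x, y, z axes.
In Python, from rig import * gives the robot as it stands. Calls block until the motion is done:
- movep(position, orientation): joint-space move of the TCP to a pose.
- move_l(position, attitude=None, feed=0.15, until_force=None): straight line of the TCP; attitude=None keeps the orientation; feed is the mean speed in m/s. With until_force (N) it stops when the force on the tool has changed by that much, and returns True; else False.
- move_joints(angles): joint-space move.
- command_gripper(opening, newtons=None): finger opening in m; newtons is the grip in N (None keeps the last); returns when the fingers have stopped.
- sleep(seconds).
- inverse_kinematics(position, orientation): joint angles nearest the present ones, or None.
- sense(): the state.
- camera(name): name is "side" or "top" or "wrist"; returns (picture, depth): 400x640x3 uint8, red, green, blue; 400x640 float32, m along the optical axis (not along the pixel's ray), 0 where there is no reading.
- camera_params(name): a dict with "K" (3x3 intrinsics, pixels), "dist" ([k1, k2, p1, p2, k3] as OpenCV has them; the pictures are not rectified), "position" and "rotation" of the camera in the world; the wrist camera has in their place "tool_from_camera" (4x4, takes a point from camera to tool coordinates, whose origin is the TCP and whose axes are the flange's). Camera axes: x right, y down, z forward; pixel columns grow to the right and rows downward; lengths in m; the calibration is good to about 2 mm. A picture is of the moment at which its call begins: read the wrist's pose just before it. camera_params takes no time and is no camera call.
A pose or a line that the arm cannot do raises Unreachable and nothing moves.
- finish_job(): hands the job in; it is judged then, once.
The state is a dict: "time_s": time; "joint_pos": joint angles; "qd": joint speeds; "joint_efforts": joint torques, N m; "position": TCP position; "tcp_rot": TCP orientation; "wrist_force": force on the tool from outside, world axes, zero at the start; "ft_torque": the same for the moment, N m; "finger_gap": finger opening in m; "gripper_force": force on a finger pad.
Only numpy, scipy, OpenCV 4.12 (cv2) and the standard library are available. Lean on these libraries where they do the work, as an engineer would, in place of code of your own. Each camera call takes 0.05 s, during which the arm holds its last target. There are 200 camera calls.

## Working session

There is one attempt and no reset: what is moved stays moved. The work goes in short steps, each a Python script; the robot and the scene stay as the last script left them, time stands still between calls to the robot, and variables do not carry over. Pictures are saved under pics/ and viewed, at most 13 in all, crops included, and the job is handed in when it is done.

```bash
mkdir -p pics; cat > h.py <<'E'
from rig import *
import numpy as np, cv2
def undist(n,px):
    p=camera_params(n)
    px=np.asarray(px,float).reshape(-1,1,2)
    return cv2.undistortPoints(px,np.array(p["K"]),np.array(p["dist"])).reshape(-1,2)
def campose(n,st=None):
    p=camera_params(n)
    if n!="wrist": return np.array(p["rotation"]),np.array(p["position"])
    T=np.array(p["tool_from_camera"]); R=np.array(st["tcp_rot"]); 
    return R@T[:3,:3], np.array(st["position"])+R@T[:3,3]
def plane(n,px,z,st=None):
    u=undist(n,px); R,t=campose(n,st)
    d=np.c_[u,np.ones(len(u))]@R.T
    return t+d*((z-t[2])/d[:,2])[:,None]
def pts3(n,px,depth,st=None):
    u=undist(n,px); R,t=campose(n,st)
    px=np.asarray(px).astype(int).reshape(-1,2)
    z=depth[px[:,1],px[:,0]]
    return t+(np.c_[u,np.ones(len(u))]*z[:,None])@R.T
def snap(n,name):
    st=sense(); im,d=camera(n)
    cv2.imwrite(f"pics/{name}.png",im[:,:,::-1]); np.savez(f"pics/{name}.npz",im=im,d=d,pos=st["position"],R=st["tcp_rot"])
    return im,d,st
def load(name):
    f=np.load(f"pics/{name}.npz"); return f["im"],f["d"],dict(position=f["pos"],tcp_rot=f["R"])
E
python3 - <<'E'
from h import *
for n in("top","side"):
    snap(n,n+"0"); p=camera_params(n); print(n,p)
print(sense())
E
```

```text
top {'K': array([[373.87556722,   0.        , 316.00426613],
       [  0.        , 373.87556722, 197.70171708],
       [  0.        ,   0.        ,   1.        ]]), 'dist': array([0.02115935, 0.        , 0.        , 0.        , 0.        ]), 'position': array([ 0.31499257, -0.03329138,  1.17876678]), 'rotation': array([[ 0.02849719, -0.98723538,  0.15669786],
       [-0.99936882, -0.0248122 ,  0.02542292],
       [-0.02121039, -0.15732344, -0.98731933]])}
side {'K': array([[475.23069472,   0.        , 311.96381724],
       [  0.        , 475.23069472, 197.98300319],
       [  0.        ,   0.        ,   1.        ]]), 'dist': array([0.04388479, 0.        , 0.        , 0.        , 0.        ]), 'position': array([-0.738749  ,  0.30109081,  0.99430427]), 'rotation': array([[-0.27074173, -0.56039657,  0.78272255],
       [-0.96259727,  0.16627229, -0.21391593],
       [-0.01026732, -0.81136256, -0.58445306]])}
{'time_s': 0.1, 'joint_pos': array([ 1.21809522,  0.46938853, -0.04857799,  1.53357   ,  0.02404469,
        1.14099636, -0.08231957]), 'qd': array([-0.00062239,  0.00032877, -0.00078157, -0.00426044,  0.00050745,
       -0.00093135, -0.00098446]), 'joint_efforts': array([ 4.29610218e-04, -5.11514854e+01, -4.70622978e-02, -2.38389874e+01,
        1.08143865e-02,  4.31895722e-03, -1.58049590e-05]), 'position': array([ 0.21463271, -0.63946239,  0.25534944]), 'tcp_rot': array([[ 9.48042041e-01,  3.18144537e-01, -5.84220979e-04],
       [ 3.18145073e-01, -9.48040551e-01,  1.68101331e-03],
       [-1.90599781e-05, -1.77953831e-03, -9.99998416e-01]]), 'wrist_force': array([-0.35777043, -0.4558319 ,  0.70407433]), 'ft_torque': array([-0.01874805, -0.02972784, -0.0043027 ]), 'gripper_force': 0.0, 'finger_gap': 0.08547954899617512}
```

View pics/top0.png

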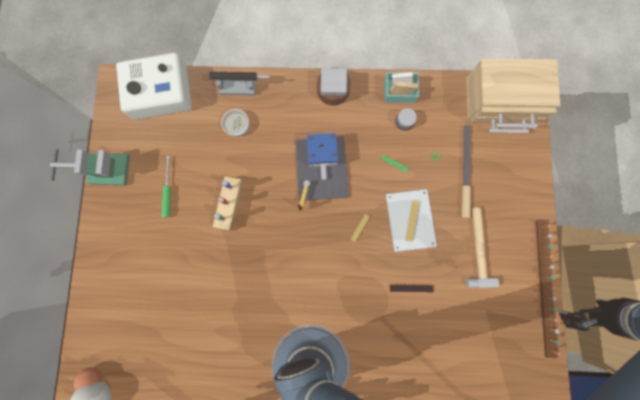

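View pics/side0.png

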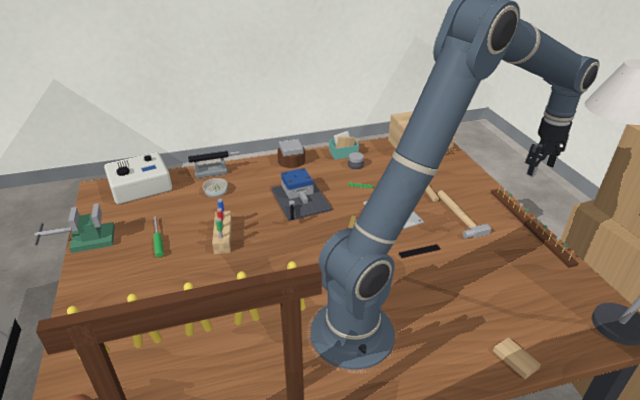

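The top image shows these bar candidates: brass on the plate (412,220), small brass (360,228), black (412,288) and green (395,164). I choose (412,220), the larger brass one on the aluminium plate. The guide is at (321,165), the latch at (304,195) and the rack at (227,203).

```bash
python3 - <<'E'
from h import *
im,d,_=load("top0")
c=cv2.resize(im[120:255,200:445],None,fx=3.25,fy=3.25,interpolation=cv2.INTER_CUBIC)
cv2.imwrite("pics/crop.png",c[:,:,::-1])
hsv=cv2.cvtColor(im,cv2.COLOR_RGB2HSV)
def rect(m,z,roi,name):
    r=np.zeros_like(m); x0,y0,x1,y1=roi; r[y0:y1,x0:x1]=m[y0:y1,x0:x1]
    cs,_=cv2.findContours(r,0,2); c=max(cs,key=cv2.contourArea)
    b=cv2.boxPoints(cv2.minAreaRect(c)); P=plane("top",b,z)[:,:2]
    e=P[1]-P[0]; f=P[2]-P[1]
    print(name,cv2.contourArea(c),"c",P.mean(0).round(4),"len",np.linalg.norm(e).round(4),np.degrees(np.arctan2(e[1],e[0])).round(1),np.linalg.norm(f).round(4),np.degrees(np.arctan2(f[1],f[0])).round(1))
rect(cv2.inRange(hsv,(15,90,60),(30,255,255)),.011,(395,195,430,245),"bar")
rect(cv2.inRange(hsv,(105,120,60),(125,255,255)),.07,(295,125,345,175),"blue")
rect(cv2.inRange(hsv,(0,0,0),(179,110,120)),.012,(285,120,355,205),"base")
rect(cv2.inRange(hsv,(0,0,150),(179,50,255)),.003,(380,180,445,255),"plate")
rect(cv2.inRange(hsv,(18,130,130),(30,255,255)),.038,(290,175,315,215),"latch")
rect(cv2.inRange(hsv,(10,50,190),(30,140,255)),.042,(205,170,245,235),"rack")
E
```

```text
bar 154.0 c [ 0.4365 -0.3043] len 0.12 -10.5 0.0158 -98.8
blue 512.0 c [ 0.6454 -0.0186] len 0.0811 -83.8 0.081 -174.2
base 1677.5 c [ 0.5987 -0.0178] len 0.1586 -84.5 0.2011 -175.0
plate 2434.0 c [ 0.4402 -0.3019] len 0.1373 -79.7 0.1873 -172.5
latch 26.5 c [0.4979 0.0377] len 0.0582 -8.5 0.0109 -99.4
rack 620.0 c [0.4716 0.2734] len 0.1667 -8.8 0.0549 -101.5
```

View pics/crop.png

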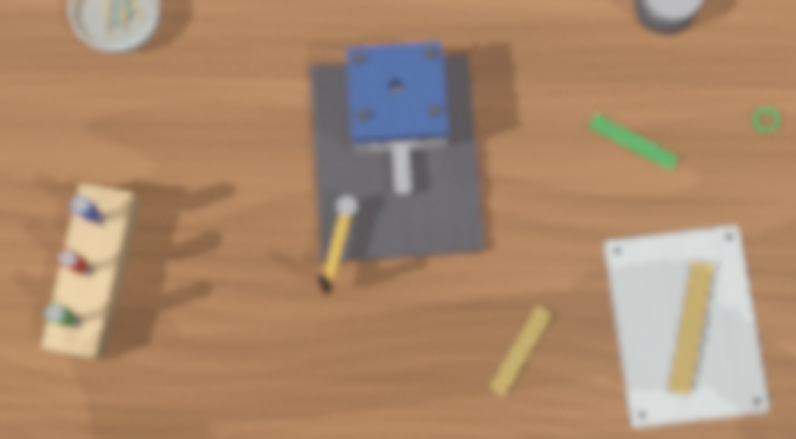

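The crop confirms the bar: the larger brass one on the white plate (690,327 in the crop). The small loose brass piece at (520,350) is the look-alike. The latch is slightly past open, with its pin at (325,285). The red punch is the middle one of the three, at (75,262). Next I take close wrist views of the bar, guide and rack.

```bash
cat >> h.py <<'E'
def Rz(deg):
    a=np.radians(deg); return np.array([[np.cos(a),np.sin(a),0],[np.sin(a),-np.cos(a),0],[0,0,-1.]])
E
python3 - <<'E'
from h import *
print(camera_params("wrist"))
for nm,p,a in(("w_bar",(.42,-.30,.25),-10.5),("w_guide",(.56,-.02,.30),5.5),("w_rack",(.46,.27,.30),-12)):
    movep(p,Rz(a)); snap("wrist",nm); print(nm,sense()["time_s"],sense()["position"],sense()["joint_pos"].round(2))
ims=[cv2.resize(load(n)[0],(400,250)) for n in("w_bar","w_guide","w_rack")]
m=np.vstack([np.hstack(ims[:2]),np.hstack([ims[2],ims[2]*0])]); cv2.imwrite("pics/mos.png",m[:,:,::-1])
E
```

```text
{'K': array([[354.95694649,   0.        , 324.94358951],
       [  0.        , 354.95694649, 194.54325744],
       [  0.        ,   0.        ,   1.        ]]), 'dist': array([-0.0613799,  0.       ,  0.       ,  0.       ,  0.       ]), 'tool_from_camera': array([[-1.24649864e-03, -9.56136467e-01, -2.92918937e-01,
         7.34059101e-02],
       [ 9.99997912e-01, -7.17494910e-04, -1.91340648e-03,
        -1.69918204e-05],
       [ 1.61930987e-03, -2.92920710e-01,  9.56135365e-01,
        -1.17609789e-01],
       [ 0.00000000e+00,  0.00000000e+00,  0.00000000e+00,
         1.00000000e+00]])}
w_bar 1.625 [ 0.41959856 -0.30124121  0.25000419] [ 0.65  0.22 -0.13  1.91  0.03  1.01 -1.25]
w_guide 2.8833 [ 0.55960934 -0.0225922   0.29956823] [ 0.25  0.27 -0.35  1.74  0.1   1.15 -1.61]
w_rack 4.1083 [0.46118428 0.26812422 0.29981968] [-0.2   0.24 -0.49  1.79  0.12  1.14 -2.51]
```

View pics/mos.png

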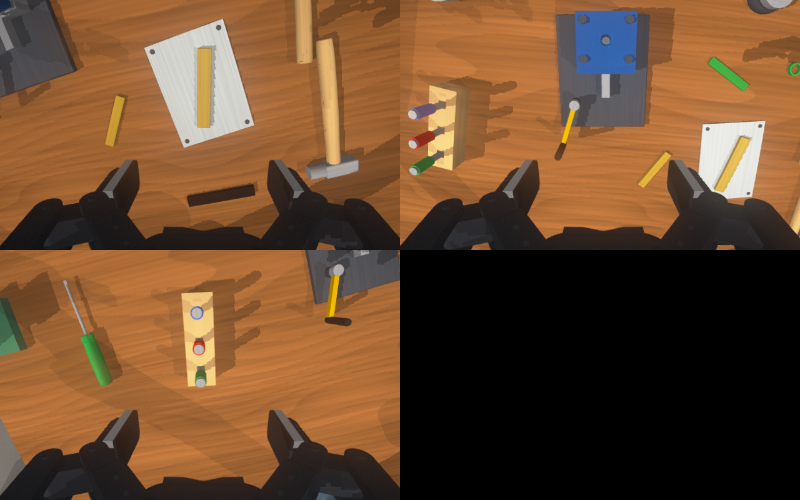

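The mosaic shows the bar at full-res pixel (326,140) in w_bar. In w_guide, the hole is at (330,65), the rail at (329,135) and the pivot at (277,167). In w_rack, the red head is at (318,157), between blue and green. Now I measure these.

```bash
cat >> h.py <<'E'
def blob(im,lo,hi,roi):
    hsv=cv2.cvtColor(im,cv2.COLOR_RGB2HSV); m=cv2.inRange(hsv,lo,hi); r=np.zeros_like(m); x0,y0,x1,y1=roi; r[y0:y1,x0:x1]=m[y0:y1,x0:x1]
    cs,_=cv2.findContours(r,cv2.RETR_EXTERNAL,cv2.CHAIN_APPROX_NONE); return max(cs,key=cv2.contourArea)
def wrect(n,c,z,st):
    P=plane(n,c.reshape(-1,2).astype(float),z,st)[:,:2]
    (cx,cy),(w,h),a=cv2.minAreaRect((P*1000).astype(np.float32)); 
    if w<h: w,h,a=h,w,a+90
    return np.array([cx,cy])/1000,w,h,(a+90)%180-90
E
python3 - <<'E'
from h import *
im,d,st=load("w_bar")
c=blob(im,(15,90,80),(32,255,255),(300,60,360,220)); print("bar",cv2.contourArea(c),cv2.boundingRect(c),wrect("wrist",c,.011,st))
im,d,st=load("w_guide")
c=blob(im,(105,120,50),(125,255,255),(270,10,390,125)); print("blue",cv2.boundingRect(c),wrect("wrist",c,.07,st))
c=blob(im,(0,0,140),(179,60,255),(310,115,350,165)); print("rail",cv2.boundingRect(c),wrect("wrist",c,.03,st))
c=blob(im,(20,150,120),(32,255,255),(240,150,300,240)); print("latch",cv2.boundingRect(c),wrect("wrist",c,.038,st))
print(im[60:72:2,322:340:2].tolist()[2])
bl=255-cv2.inRange(cv2.cvtColor(im,cv2.COLOR_RGB2HSV),(105,120,50),(125,255,255))
n,l,s,ce=cv2.connectedComponentsWithStats(bl[20:118,282:380])
for i in range(1,n):
    if 20<s[i,4]<400: px=ce[i]+[282,20]; print("hole?",px.round(1),s[i],plane("wrist",px,.07,st).round(4))
for px,z in(((277,167),.04),((252,250),.087)): print(px,plane("wrist",px,z,st).round(4),pts3("wrist",px,d,st).round(4))
im,d,st=load("w_rack")
c=blob(im,(10,50,150),(30,160,255),(270,60,370,230)); print("rack",cv2.boundingRect(c),wrect("wrist",c,.042,st))
from itertools import product
for nm,px in(("blue",(315,100)),("red",(317,158)),("green",(320,211))): print(nm,plane("wrist",px,.11,st).round(4),pts3("wrist",px,d,st).round(4))
h=np.vstack([np.hstack([cv2.resize(load("w_guide")[0][140:270,230:330],(400,520),interpolation=2),cv2.resize(im[80:210,280:380],(400,520),interpolation=2)])])
cv2.imwrite("pics/mos2.png",h[:,:,::-1])
E
```

```text
bar 2570.5 (316, 77, 22, 128) (array([ 0.4369256 , -0.30602606]), 128.69100952148438, 20.896921157836914, -11.050613403320312)
blue (280, 18, 100, 101) (array([ 0.64800006, -0.01897148]), 90.11161804199219, 89.27727508544922, -84.72405910491943)
rail (322, 118, 14, 39) (array([ 0.5794751 , -0.02491724]), 41.452999114990234, 14.129976272583008, 5.674855709075928)
latch (258, 176, 22, 54) (array([0.50064261, 0.03556348]), 65.81830596923828, 8.870623588562012, -12.10052490234375)
[[77, 92, 122], [123, 123, 128], [122, 121, 127], [124, 122, 129], [125, 123, 129], [123, 123, 128], [123, 122, 128], [69, 90, 129], [52, 98, 168]]
hole? [291.8  30.7] [  3   4  14  15 164] [[0.6786 0.0182 0.07  ]]
hole? [367.5  30.6] [ 79   4  14  15 166] [[ 0.6849 -0.0501  0.07  ]]
hole? [378.3  86.6] [ 94  18   4  80 166] [[ 0.637  -0.0662  0.07  ]]
hole? [329.   64.3] [ 40  38  15  14 153] [[ 0.6525 -0.0181  0.07  ]]
hole? [293.2  94.4] [  5  68  13  14 139] [[0.6224 0.0131 0.07  ]]
hole? [365.5  94.3] [ 77  68  14  14 140] [[ 0.6288 -0.0551  0.07  ]]
hole? [282. 107.] [ 0 77  1 21 21] [[0.6098 0.023  0.07  ]]
(277, 167) [[0.5437 0.0281 0.04  ]] [[0.5435 0.0281 0.0392]]
(252, 250) [[0.4655 0.0438 0.087 ]] [[0.4655 0.0438 0.0871]]
rack (290, 66, 56, 154) (array([0.472776  , 0.27191687]), 163.039306640625, 51.907325744628906, -9.397979736328125)
blue [[0.5237 0.263  0.11  ]] [[0.5237 0.263  0.1099]]
red [[0.475  0.2721 0.11  ]] [[0.475  0.2721 0.1099]]
green [[0.4262 0.2802 0.11  ]] [[0.4267 0.28   0.1116]]
```

View pics/mos2.png

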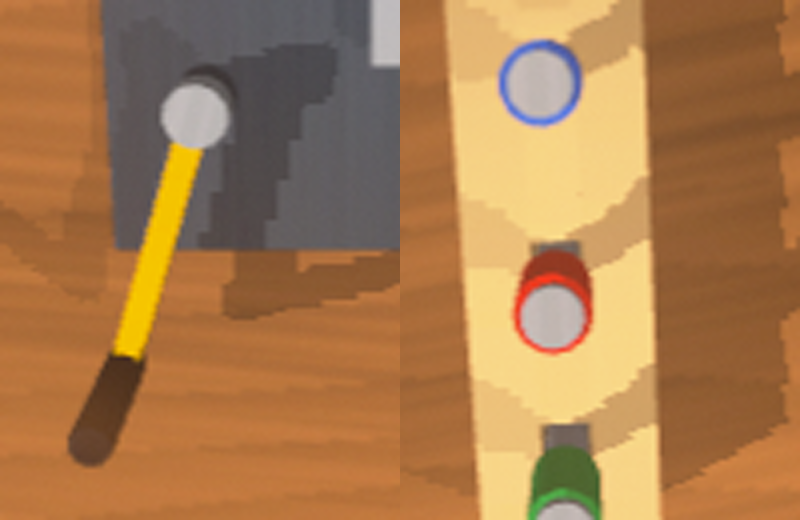

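```bash
cat >> h.py <<'E'
GY=5.3; GO=np.array([.603,-.0229,0])
_a=np.radians(GY); GR=np.array([[np.cos(_a),-np.sin(_a),0],[np.sin(_a),np.cos(_a),0],[0,0,1]])
def G(x,y,z): return GO+GR@np.array([x,y,z])/1000
E
python3 - <<'E'
from h import *
a=-11.05; u=np.array([np.cos(np.radians(a)),np.sin(np.radians(a))])
g=np.array([.4369,-.3060])-.040*u
R=Rz(a); command_gripper(.032,80)
movep([*g,.10],R); sleep(.2); print(sense()["position"]-[*g,.1])
r=move_l([*g,.0305],feed=.06,until_force=6); s=sense(); print(r,s["position"],s["wrist_force"])
command_gripper(0,80); s=sense(); print(s["finger_gap"],s["gripper_force"],s["wrist_force"],s["position"])
move_l([*g,.10],feed=.1); sleep(.2); s=sense(); print(s["finger_gap"],s["gripper_force"],s["wrist_force"],s["ft_torque"],s["time_s"])
snap("wrist","held"); im,d,st=load("held"); c=blob(im,(15,90,80),(32,255,255),(280,0,380,330)); print(cv2.boundingRect(c),cv2.contourArea(c))
cv2.imwrite("pics/held_s.png",cv2.resize(im,(560,350))[:,:,::-1])
E
```

```text
[0.00057266 0.0004827  0.00017778]
False [ 0.39788485 -0.29851868  0.03085203] [-0.24784693  0.74164344  0.25442446]
0.019105439342945073 78.2657539844513 [-0.4042493   1.14631574  5.81072415] [ 0.39793153 -0.29852109  0.03129431]
0.018486486965062984 78.3959698677063 [ 0.0160802   0.15265297 -1.4729001 ] [0.00856378 0.05008029 0.02808149] 9.65
(294, 0, 60, 313) 16296.5
```

View pics/held_s.png

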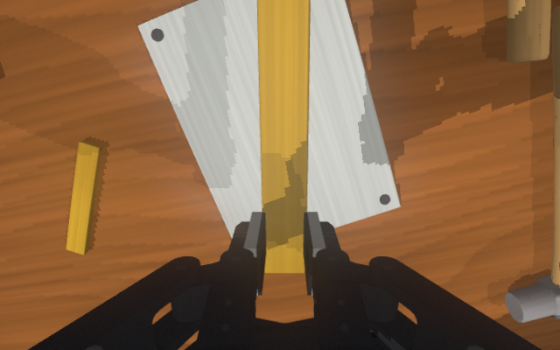

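The bar is held straight, from (285,0) down to (285,270), with both pads on it. Next I check its tilt, yaw and height in the tool frame from depth.

```bash
python3 - <<'E'
from h import *
im,d,st=load("held"); 
hsv=cv2.cvtColor(im,cv2.COLOR_RGB2HSV); m=cv2.inRange(hsv,(15,90,60),(32,255,255)); m[:, :285]=0; m[:,365:]=0; m[235:]=0
m=cv2.erode(m,np.ones((3,3)))
v,u=np.nonzero(m); P=pts3("wrist",np.c_[u,v],d,st); L=(P-st["position"])@st["tcp_rot"]
ok=(L[:,2]>0)&(L[:,2]<.04); L=L[ok]
A=np.c_[L[:,:2],np.ones(len(L))]; print(np.linalg.lstsq(A,L[:,2],rcond=None)[0], L.min(0),L.max(0))
for a,b in((.02,.035),(.035,.05),(.05,.065),(.065,.08),(.08,.1)):
    k=(L[:,0]>a)&(L[:,0]<b); 
    if k.any(): print(a,L[k,1].min().round(4),L[k,1].max().round(4),L[k,2].mean().round(4))
E
```

```text
[0.01470857 0.00337766 0.02026364] [ 0.0135299  -0.01052133  0.01829914] [0.1039355  0.0105629  0.02412404]
0.02 -0.0103 0.0104 0.0206
0.035 -0.0102 0.0105 0.0209
0.05 -0.0103 0.0106 0.0211
0.065 -0.0105 0.0104 0.0213
0.08 -0.0105 0.0106 0.0216
```

```bash
cat >> h.py <<'E'
def inG(p): return (GR.T@(np.asarray(p)-GO)*1000).round(1)
E
python3 - <<'E'
from h import *
t=.0147; Ry=np.array([[np.cos(t),0,np.sin(t)],[0,1,0],[-np.sin(t),0,np.cos(t)]])
R=Rz(GY)@Ry
movep(G(-125,0,130),R); move_l(G(-125,0,60),feed=.12); sleep(.2); print(inG(sense()["position"]))
off=np.array([-125,0,60])-inG(sense()["position"]); print(off)
r=move_l(G(-85,0,60),feed=.06,until_force=12); s=sense(); print(r,inG(s["position"]),GR.T@s["wrist_force"])
if not r:
    r=move_l(G(-18,0,60),feed=.05,until_force=15); s=sense(); print(r,inG(s["position"]),GR.T@s["wrist_force"],s["ft_torque"],s["finger_gap"],s["time_s"])
snap("wrist","ins"); snap("top","top1")
E
```

```text
[-1.245e+02 -1.000e-01  6.070e+01]
[-0.5  0.1 -0.7]
False [-85.5  -0.   59.7] [-0.98318956 -0.03342119 -1.35078611]
False [-23.8   0.   58.6] [-10.29802726   0.41735307   4.78568177] [-0.05313783  2.34770836 -0.00677183] 0.018735974058610067 14.0167
```

```bash
python3 - <<'E'
from h import *
r=move_l(G(-8,0,59.5),feed=.04,until_force=22); s=sense(); print(r,inG(s["position"]),GR.T@s["wrist_force"],s["finger_gap"])
move_l(s["position"],feed=.05); sleep(.2); s=sense(); print(inG(s["position"]),GR.T@s["wrist_force"])
command_gripper(.034); sleep(.2); s=sense(); print(inG(s["position"]),GR.T@s["wrist_force"],s["time_s"])
move_l(s["position"]+[0,0,.07],feed=.15)
movep(G(-100,0,230),Rz(GY)); sleep(.2); snap("wrist","ins2"); 
im,d,st=load("ins2"); print(inG(st["position"]))
c=blob(im,(15,90,80),(32,255,255),(270,30,390,260)); b=cv2.boundingRect(c); print(b)
pl=plane("wrist",c.reshape(-1,2).astype(float),.038,st); q=np.array([inG(p) for p in pl]); print("bar guide extents",q.min(0),q.max(0))
cv2.imwrite("pics/ins2_s.png",cv2.resize(im,(640,400))[:,:,::-1])
E
```

```text
True [-23.8   0.1  58.3] [-1.68324582 -0.37881517  7.1256332 ] 0.01846908673393303
[-23.6   0.1  58.4] [-1.15262687  0.69762402 -0.54591841]
[-23.7   0.   58.3] [-0.94707439  0.25481047 -0.576028  ] 15.2917
[-1.000e+02  1.000e-01  2.282e+02]
(312, 50, 27, 64)
bar guide extents [-49.1 -10.6  38. ] [ 1.5 11.5 38. ]
```

View pics/ins2_s.png

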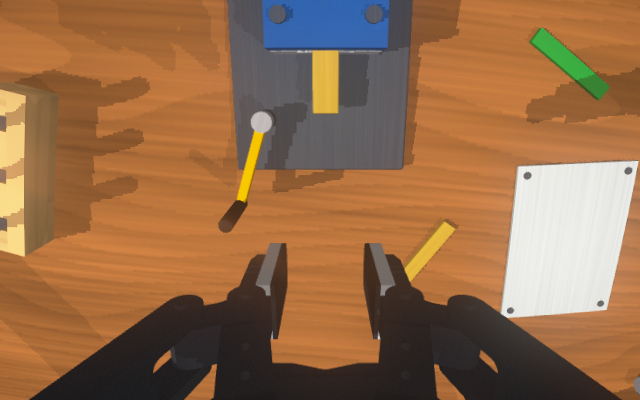

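The bar is home: its outer end, at (325,112), measures guide x ≈ -49 to -50. The latch pin top is at (226,225). Next I swing the latch.

```bash
python3 - <<'E'
from h import *
im,d,st=load("ins2")
pin=plane("wrist",(226,225),.087,st)[0]; pg=inG(pin); print(pg, pts3("wrist",(226,225),d,st))
ang=np.degrees(np.arctan2(-(pg[1]-55),-(pg[0]+57))); print("ang",ang,np.hypot(pg[0]+57,pg[1]-55))
ang=(ang-17.0)/2
def wp(a): 
    r=np.radians(a); return G(-57-80*np.cos(r),55-80*np.sin(r),79)
ws=np.linspace(ang,90.2,7)
for off in (0,180):
    print(off,[None if (q:=inverse_kinematics(wp(a),Rz(GY+a+off))) is None else q.round(2)[[0,4,6]] for a in ws])
E
```

```text
[-131.5   78.5   87. ] [[0.46499288 0.04299232 0.08748052]]
ang -17.50716304846033 78.1184997295775
0 [array([ 0.01,  0.16, -2.12]), array([ 0.09,  0.18, -1.78]), array([ 0.16,  0.2 , -1.43]), array([ 0.23,  0.22, -1.09]), array([ 0.28,  0.26, -0.77]), array([ 0.35,  0.31, -0.49]), array([ 0.38,  0.36, -0.21])]
180 [array([0.41, 0.52, 0.68]), array([0.76, 0.87, 0.73]), array([0.81, 0.88, 1.09]), array([0.84, 0.89, 1.45]), array([0.86, 0.9 , 1.8 ]), array([-0.65, -0.73, -2.64]), array([-0.51, -0.57, -2.49])]
```

```bash
python3 - <<'E'
from h import *
def wp(a,z=79): 
    r=np.radians(a); return G(-57-80*np.cos(r),55-80*np.sin(r),z)
ws=np.linspace(-17.3,90.0,7)
command_gripper(.045)
movep(wp(ws[0],150),Rz(GY+ws[0]))
print(move_l(wp(ws[0]),feed=.12,until_force=8))
command_gripper(0,25); s=sense(); print(s["finger_gap"],s["gripper_force"],s["wrist_force"])
for a in ws[1:]:
    move_l(wp(a),Rz(GY+a),feed=.09); print(a.round(1),inG(sense()["position"]),np.linalg.norm(sense()["wrist_force"]).round(1))
sleep(.2); s=sense(); p=inG(s["position"]); print(p,s["wrist_force"],s["finger_gap"]); print("ang",np.arctan2(-(p[1]-55),-(p[0]+57)),s["time_s"])
E
```

```text
False
0.011095698398863875 25.523379743099213 [-1.01677792 -0.22798769  4.86066633]
0.6 [-136.4   53.6   79.7] 6.1
18.5 [-132.1   28.9   79.7] 5.9
36.3 [-120.7    6.8   79.7] 7.3
54.2 [-103.3  -10.4   79.6] 7.2
72.1 [-80.9 -22.   79.7] 7.5
90.0 [-56.1 -26.3  79.7] 7.2
[-56.3 -26.3  79.7] [ 0.42403118 -2.35019025  5.1213367 ] 0.011162208903506957
ang 1.5794062001397111 21.625
```

```bash
python3 - <<'E'
from h import *
command_gripper(.04); s=sense(); move_l(s["position"]+[0,0,.07],feed=.15)
movep(G(35,0,210),Rz(GY)); sleep(.25); im,d,st=snap("wrist","hole"); print(inG(st["position"]))
bl=255-cv2.inRange(cv2.cvtColor(im,cv2.COLOR_RGB2HSV),(105,120,50),(125,255,255))
n,l,s,ce=cv2.connectedComponentsWithStats(bl)
for i in range(1,n):
    if 150<s[i,4]<3000 and s[i,1]<300: p=plane("wrist",ce[i],.07,st); print(ce[i].round(1),s[i],inG(p[0]))
movep([.455,.2735,.21],Rz(-10)); sleep(.25); im2,d,st=snap("wrist","rack2"); print(st["position"],sense()["time_s"])
for nm,lo,hi in(("red",(0,150,60),(6,255,255)),):
    c=blob(im2,lo,hi,(200,0,440,330)); print(nm,cv2.boundingRect(c),cv2.contourArea(c))
m=np.hstack([cv2.resize(im,(400,250)),cv2.resize(im2,(400,250))]); cv2.imwrite("pics/m3.png",m[:,:,::-1])
E
```

```text
[ 34.7  -0.3 209.7]
[276.7 128.9] [268 121  18  17 244] [78.6 34.6 70. ]
[372.1 128.8] [364 120  17  18 239] [ 78.6 -34.1  70. ]
[279.6 203.6] [272 196  16  16 213] [22.  34.6 70. ]
[369.4 203.5] [362 196  16  16 212] [ 21.9 -34.1  70. ]
[0.45568185 0.27275352 0.20989776] 25.8
red (308, 152, 27, 37) 730.0
```

View pics/m3.png

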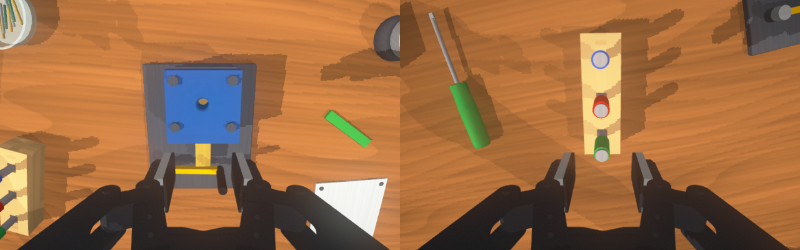

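The latch lies shut across the bar's end (yellow at (197,171)), with the bar out of the slot at (203,155) and the hole at (203,103). In the right image, the red punch top is at (600,111), mid-rack. Now I grip it.

```bash
python3 - <<'E'
from h import *
im,d,st=load("rack2"); print(plane("wrist",(320,177),.11,st))
p=np.array([.475,.2719]); R=Rz(-10)
command_gripper(.045)
movep([*p,.17],R); sleep(.15); e=sense()["position"]-[*p,.17]; print(e)
print(move_l([*(p-e[:2]),.098],feed=.1,until_force=6)); print(sense()["position"])
command_gripper(0,60); s=sense(); print(s["finger_gap"],s["gripper_force"],s["wrist_force"])
move_l([*p,.19],feed=.12); sleep(.25); im,d,st=snap("wrist","pun"); s=sense(); print(s["finger_gap"],s["wrist_force"],s["time_s"])
cv2.imwrite("pics/pun_c.png",cv2.resize(im[120:370,200:450],(600,600))[:,:,::-1])
E
```

```text
[[0.47423105 0.27239196 0.11      ]]
[-6.43826240e-05  8.47870137e-04  1.12363268e-03]
False
[0.47540974 0.27141877 0.09851489]
0.016104550238070697 58.409090638160706 [-0.94255471 -0.02560663  5.28855946]
0.01646694249111716 [ 0.30306227  0.43306392 -1.11379043] 28.925
```

View pics/pun_c.png

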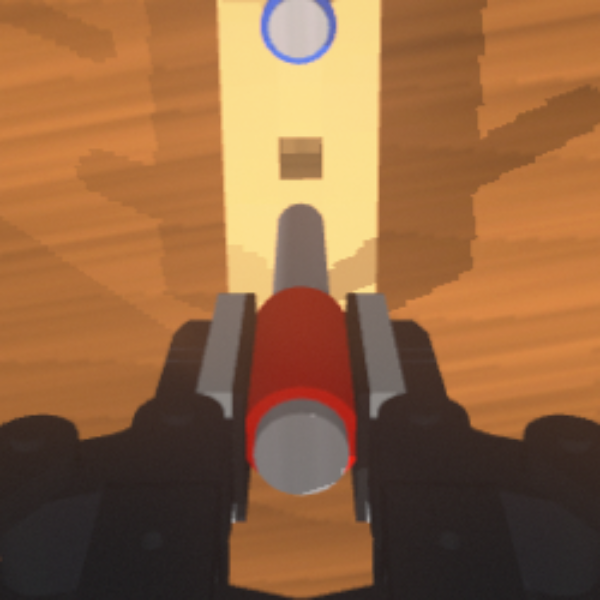

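The red punch is held upright between the pads, with its cap at (325,306) and shank tip at (325,205) in full-image pixels. Its rack hole is empty at (325,186). I measure its axis in the tool frame.

```bash
python3 - <<'E'
from h import *
im,d,st=load("pun")
def T(px): return (pts3("wrist",px,d,st)-st["position"])@st["tcp_rot"]
cap=T([(u,v) for u in range(315,337,3) for v in range(296,317,3)]); print("cap",cap.mean(0))
v0=np.arange(203,288,4)
for v in v0:
    us=np.arange(308,345); P=T([(u,v) for u in us]); k=(abs(P[:,0])<.03)&(P[:,2]<.1)&(P[:,2]>-.02)
    if k.sum()>3: Q=P[k]; print(v,us[k].min(),us[k].max(),"xmax",Q[:,0].max().round(4),"ymid",((Q[:,1].min()+Q[:,1].max())/2).round(4),"z",Q[np.argmax(Q[:,0]),2].round(4))
# hole, same camera
im,d,st=load("hole"); P=(pts3("wrist",[(276.7,128.9),(372.1,128.8),(279.6,203.6),(369.4,203.5)],d,st)); print("screws",inG(P.mean(0)))
g=cv2.cvtColor(im,cv2.COLOR_RGB2HSV)[145:185,305:345]; m=255-cv2.inRange(g,(105,120,50),(125,255,255)); n,l,s,c=cv2.connectedComponentsWithStats(m); print(s,c)
for i in range(1,n): 
    if s[i,4]>50: print("hole",inG(plane("wrist",c[i]+[305,145],.07,st)[0]))
E
```

```text
cap [ 0.00056281  0.00048933 -0.01128927]
207 318 331 xmax 0.0048 ymid -0.0001 z 0.081
211 315 333 xmax 0.005 ymid -0.0004 z 0.0735
215 315 334 xmax 0.0048 ymid -0.0 z 0.0676
219 315 334 xmax 0.0048 ymid -0.0 z 0.0613
223 314 334 xmax 0.0049 ymid -0.0003 z 0.0553
227 314 335 xmax 0.0048 ymid -0.0 z 0.0501
231 314 335 xmax 0.0049 ymid -0.0 z 0.0446
235 313 335 xmax 0.005 ymid -0.0003 z 0.0395
239 313 335 xmax 0.0081 ymid -0.0003 z 0.0279
243 313 344 xmax 0.01 ymid 0.0016 z 0.0195
247 309 344 xmax 0.0086 ymid 0.0007 z 0.0186
251 308 344 xmax 0.0082 ymid 0.0006 z 0.0156
255 308 344 xmax 0.0079 ymid 0.0006 z 0.0125
259 308 344 xmax 0.0079 ymid 0.0008 z 0.009
263 308 344 xmax 0.0082 ymid 0.0008 z 0.0052
267 308 344 xmax 0.0081 ymid 0.0008 z 0.0021
271 308 344 xmax 0.0079 ymid 0.0008 z -0.0005
275 308 344 xmax 0.0083 ymid 0.0007 z -0.004
279 308 344 xmax 0.0082 ymid 0.0007 z -0.0066
283 308 344 xmax 0.0077 ymid 0.0007 z -0.0086
287 308 344 xmax 0.0061 ymid 0.0007 z -0.0085
screws [51.2 -0.1 74.1]
[[   0    0   40   40 1472]
 [  12   12   16   11  128]] [[19.50407609 19.7044837 ]
 [19.453125   17.1484375 ]]
hole [54.2 -0.1 70. ]
```

```bash
python3 - <<'E'
from h import *
movep(G(25,0,210),Rz(GY)); move_l(G(25,0,172),feed=.15); sleep(.3); im,d,st=snap("wrist","hov"); print(inG(st["position"]),sense()["time_s"])
hsv=cv2.cvtColor(im,cv2.COLOR_RGB2HSV); m=255-cv2.inRange(hsv,(105,120,50),(125,255,255))
n,l,s,c=cv2.connectedComponentsWithStats(m)
for i in range(1,n):
    if 60<s[i,4]<2000 and s[i,1]<250: print(s[i],c[i].round(1),inG(plane("wrist",c[i],.07,st)[0]))
cv2.imwrite("pics/hov_c.png",cv2.resize(im[50:250,225:425],(600,600),interpolation=2)[:,:,::-1])
E
```

```text
[2.550e+01 1.000e-01 1.729e+02] 30.925
[259 111  21  21 338] [268.8 120.9] [78.7 34.6 70. ]
[371 111  21  21 338] [381.  120.8] [ 78.7 -34.2  70. ]
[316 154  19  13 174] [324.8 160.1] [54.1  0.3 70. ]
[263 199  20  19 289] [272.7 208.1] [22.1 34.6 70. ]
[368 199  20  19 293] [377.1 208.1] [ 22.1 -34.1  70. ]
```

View pics/hov_c.png

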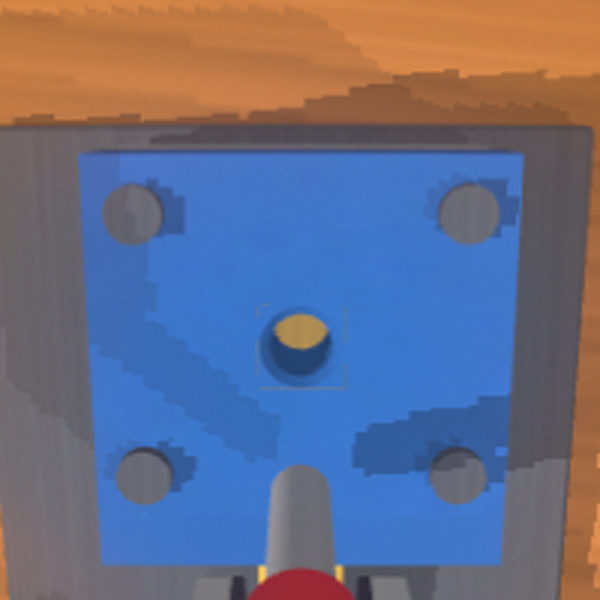

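The hole is centred at about (300.5,345.5) in the crop, i.e. (325.2,165.2) in the full image, with brass visible below it. The shank tip at (301,470) is laterally in line with it.

```bash
python3 - <<'E'
from h import *
im,d,st=load("hov"); h=inG(plane("wrist",(325.2,165.2),.07,st)[0]); print("hole",h)
tx,ty=h[0]+1.05,h[1]-.1
move_l(G(tx,ty,172),feed=.08); sleep(.25); e=inG(sense()["position"])-[tx,ty,172]; print("err",e)
r=True
for dx,dy in((0,0),(.8,0),(-.8,0),(0,.8),(0,-.8),(1.4,0),(-1.4,0)):
    x,y=tx+dx-e[0],ty+dy-e[1]
    move_l(G(x,y,166),feed=.06); r=move_l(G(x,y,143),feed=.04,until_force=5); s=sense(); print(dx,dy,r,inG(s["position"]),s["wrist_force"].round(1))
    if not r: break
print(s["time_s"])
if not r:
    r=move_l(G(x,y,120),feed=.025,until_force=5); s=sense(); print(r,inG(s["position"]),s["wrist_force"].round(1),s["time_s"])
E
```

```text
hole [50.9  0.  70. ]
err [-0.35 -0.1   0.  ]
0 0 False [ 52.4   0.  143. ] [ 0.  -0.3 -1. ]
32.6333
True [ 52.3   0.  126.9] [-0.5 -0.4  4.4] 33.2833
```

```bash
python3 - <<'E'
from h import *
sleep(.2); s=sense(); print(inG(s["position"]),s["wrist_force"])
command_gripper(.04); s=sense(); p=s["position"]; move_l(p+[0,0,.09],feed=.15)
movep(G(0,0,290),Rz(GY)); sleep(.3); im,d,st=snap("wrist","fin"); snap("top","topf"); print(sense()["time_s"])
hsv=cv2.cvtColor(im,cv2.COLOR_RGB2HSV)
c=blob(im,(0,150,60),(6,255,255),(200,0,440,300)); b=cv2.boundingRect(c); print(b, pts3("wrist",(b[0]+b[2]//2,b[1]+b[3]-10),d,st))
cv2.imwrite("pics/fin_c.png",cv2.resize(im[0:330],(776,400))[:,:,::-1])
E
```

```text
[ 52.2   0.  126.9] [0.04826485 0.10897467 5.50914654]
35.4333
(315, 118, 1, 1) [[ 0.65827108 -0.00988064  0.12972025]]
```

View pics/fin_c.png

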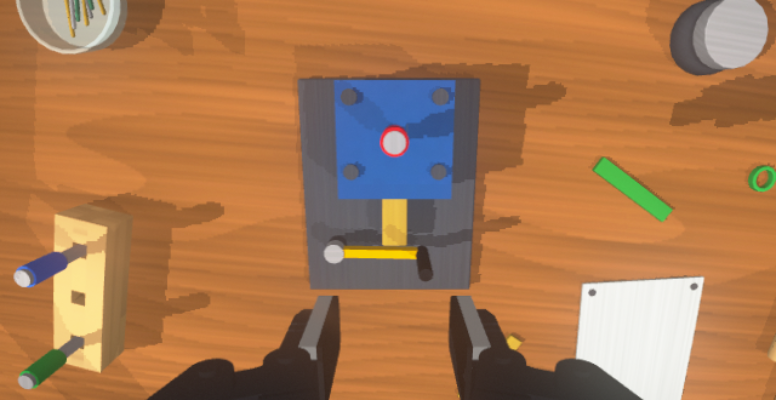

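The punch stands upright in the hole (cap at (394,142)), the latch is shut at (380,253), the bar is home, and the blue and green punches are still in the rack. I check the cap height and hand in.

```bash
python3 - <<'E'
from h import *
im,d,st=load("fin"); q=pts3("wrist",(325,117),d,st)[0]; print(inG(q))
if abs(q[2]-.138)<.004: print(finish_job())
E
```

```text
[ 51.    0.2 139. ]
the job is handed in; nothing more can be done
None
```

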